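# Lower the polishing hood's ratcheted glass shield and switch on

### The arm

A 6-joint arm with a two-finger parallel gripper is mounted at the origin on the work surface. World frame = base frame: x ahead of the robot, y to its left, z up, the work surface at z = 0. Lengths are in m, angles in rad, forces in N, time in s.
With the tool pointing down it reaches from about 0.375 to 0.975 m from the base axis. Payload 3.8 kg.
Tool frame: the origin (TCP) lies midway between the tips of the shut fingers; the grasp point (between the pads) lies 19 mm behind it; z points along the fingers, y is the line along which they close (so a half turn about z gives the same grasp; the last joint's range is limited). The gripper opens to 85 mm and grips with 20 to 120 N. Pads are 22 mm wide; open, the fingers measure 114 mm over their backs; the gripper's body (76 mm by 85 mm) begins 54 mm behind the grasp point. The pads swing forward as they close: fully open they stand 13 mm farther back than shut.
Start: joints at [-1.162, 0.264, 1.604, -0, 1.274, -0.037], TCP at [0.291, -0.609, 0.231] pointing down, gripper open.
Joint ranges: [-2.63, 2.63], [-0.94, 2.18], [0.31, 2.57], [-1.31, 4.45], [0, 2.66], [-2.55, 2.55]. Speed limits (rad/s): [2.57, 2.57, 3.14, 3.14, 3.14, 3.14].

### API

Orientations are given as a rotation vector (axis times angle).
In Python, from workcell import bot gives the robot as it stands.
- The arm moves only by the tool step_arm, never from a script. Its argument "motion" is a list of rows, each a list of 5 numbers: the finger opening in cm, from 0 to 8.54, then the shift along the tool's x, y, z in cm, then the turn about the tool's z in degrees. In form: [[claw, dx, dy, dz, twist], ...]. A call has 1 to 20 rows; each row is the pose to reach, as a shift and turn from the pose commanded when the call began, along the tool's axes at that moment; what a row does not reach only later rows make up. A row lasts 1/10 s, in which the tool goes at most 50 mm and 8.59 degrees, less where a joint would pass 70% of its speed; a pose out of reach is approached as far as the arm can. A call with a gripper value outside its range is refused whole. The fingers move at their own pace and stop on an object; "force" is the grip in N (left out, the last holds). Time passes only in rows, so rows that repeat a pose let the fingers close. It gives the time, the measured TCP pose, the force, the opening and the grip force at its end, in the units of the state.
- bot.read_state(): the state, without advancing time (a new reading comes with each control period).
- bot.read_camera(name): name is "side" or "top" or "wrist"; returns (picture, depth): 384x512x3 uint8, red, green, blue; 384x512 float32, m along the optical axis (not along the pixel's ray), 0 where there is no reading.
- bot.calibration(name): a dict with "mtx" (3x3 intrinsics, pixels), "k1" (the pictures are not rectified: a ray, as slopes to the right and down, at radius r is drawn at 1 + k1 r^2 times it, then the intrinsics apply), "origin" and "orientation" of the camera in the world; the wrist camera has in their place "T_tool_cam" (4x4, takes a point from camera to tool coordinates, whose origin is the TCP and whose axes are the flange's). Camera axes: x right, y up, looking along -z (the intrinsics and any distortion apply to the point x, -y, -z); pixel columns grow to the right and rows downward; lengths in m; the calibration is good to about 2 mm. A picture is of the moment at which its call begins: read the wrist's pose just before it. calibration takes no time and is no camera call.
- bot.finish_job(): hands the job in; it is judged then, once.
The state is a dict: "time": time; "q": joint angles; "joint_vel": joint speeds; "joint_torque": joint torques, N m; "tool_pos": TCP position; "tcp_rot": TCP orientation; "wrist_force": force on the tool from outside, world axes, zero at the start; "torque": the same for the moment, N m; "width": opening from 0.0 (shut) to 1.0 (fully open); "grip_force": force on a finger pad.
Only numpy, scipy, OpenCV 4.12 (cv2) and the standard library are available. Lean on these libraries where they do the work, as an engineer would, in place of code of your own. Each camera call takes 0.05 s, during which the arm holds its last target. There are 200 camera calls.

### The job

Get the polishing hood ready for work, touching it with the fingertips only: press the thumb bar at the side of the raised glass shield so that its pawl comes free of the toothed quadrant, keep it pressed while you push the arm down past the teeth to its lower stop, then take the hand away so that the pawl springs into the last tooth. With the shield down, and not before, press the raised end of the rocker switch on the hood's roof to switch on. Do not force anything, and leave all the loose things where they are: nothing is picked up or pushed aside.

Things in the scene. Friction and masses are not known exactly. Their poses are not given: they have to be found in the camera images.
- hood: white sheet-steel bench polishing hood, fixed to the table: 260 mm wide (its y), 300 deep (its x), flat roof 310 mm up. Origin: centre of its underside on the table; its -x axis points out of the open front, z up. A glass shield hangs before the opening on two steel straps hinged to the cheeks; the toothed quadrant, the pawl and its thumb bar are at the strap on the -y cheek
- quadrant: fixed steel quadrant with five saw teeth around the hinge on the hood's -y cheek, 77 mm in radius. The sprung pawl on the strap lets the shield go up but not down. Notches every 0.2 rad, the last at the shield's lower stop. Origin and axes: those of the hood
- shield_hinge (a point): point on the shield's hinge axis (which runs along the hood's y), at the y of the middle of the thumb bar; 285 mm above the table, fixed to the hood
- shield (a joint): shield angle, rad: 0 straps level, grows going down, 0.75 at its lower stop. Pane and straps reach 215 mm out from the hinge. Starts up, at 0.08 to 0.16: the pawl stops it going down beyond 0.16 (then 0.36, 0.56). Stiff friction hinge: with the pawl free it stays where it is and must be pushed all the way down; it does not spring back
- latch (a joint): pawl lever's angle to the strap, rad: 0 pawl fully in the teeth, clear of them above 0.21, 0.26 pressed right down (stop). Springs back when let go. About 2 N down on the thumb bar starts it, 3 to 4 N holds it right down; pressing further down with it held pushes the shield down too (3 to 8 N in all)
- thumb_bar (a point): middle of the axis of the thumb bar to press: a steel roller 13 mm across, 40 long, along the hood's y, on the upturned end of the pawl lever, open from above. With shield and latch at 0 it lies 189.5 mm out from the hinge (the hood's -x) and 53 mm up. It turns with the shield; pressed, it drops about 31 mm towards the strap and moves 11 mm outward
- latch_pivot (a point): pivot of the pawl lever, a bolt on the strap, parallel to the hinge: with the shield at 0 it lies 77.5 mm out from the hinge (the hood's -x) and 4 mm below it; it turns with the shield. The thumb bar turns about it when pressed
- switch (a joint): angle of the rocker switch, rad: 0 off (the end towards the hood's open front stands raised), 0.36 on (that end down). It is stiff and stays where it is left: press it right down to its stop (3 to 4 N moves it)
- switch_raised_end (a point): point on the top face of the white rocker, 18 mm from its pivot, at the end raised while off: the place to press; it goes down about 7 mm. The dished rocker is 46 mm long (along the hood's x), 30 wide, in a black frame 60 x 40 mm on the hood's roof; its raised end is about 337 mm above the table
- compound_cake: round dark cake of polishing compound, 64 mm across, 22 mm high, lying on the hood's floor under the shield; loose, to be left where it is. Origin: centre of its underside
- tin: small closed metal tin, 52 mm across, 40 mm high, standing on the hood's roof beside the switch; loose, to be left where it is. Origin: centre of its underside
- felt_wheel: spare grey felt wheel lying flat on the table beside the hood, below the thumb bar, 90 mm across, 22 mm thick; loose, to be left where it is. Origin: centre of its underside
- brush: hand brush with a yellow handle, 220 mm long, 42 mm wide, 20 mm high, lying on the table; loose, to be left where it is. Origin: centre of its underside (it lies along its x)
- screwdriver: screwdriver with a black handle, 180 mm long, 26 mm thick, lying on the table; loose, to be left where it is. Origin: centre of its underside (it lies along its x)
- compound_bar: reddish bar of polishing compound, 120 x 42 x 32 mm, lying on the table; loose, to be left where it is. Origin: centre of its underside
- ring_mandrel: upright tapered steel ring mandrel on a round foot 76 mm across, 160 mm high; loose, to be left where it is. Origin: centre of its underside
- spray_jar: amber jar with a black cap, 60 mm across, 85 mm high; loose, to be left where it is. Origin: centre of its underside

How it is judged:
On the way, in this order (a step that is already met when the one before it is completed fails the run):
1. the fingers press the pawl clear of the teeth while the shield is still up (contact force between the fingers and hood above 0.5 N and value of joint latch above 0.2 rad and value of joint shield below 0.65 rad), for 0.05 s.
2. the shield is down at its lower stop and the pawl has sprung back into the teeth (value of joint shield above 0.69 rad and value of joint latch below 0.06 rad), for 0.2 s.
3. the switch is on (value of joint switch above 0.27 rad), for 0.1 s.
At the end, for the whole second after the job is handed in: The shield is down at its lower stop (joint above 0.69 of 0.75 rad), the pawl sits in the last tooth (latch below 0.06 rad), the switch is on (above 0.27 of 0.36 rad), and every loose thing is within 30 mm of where it was (all of step 2 and value of joint switch above 0.27 rad and velocity of joint shield below 0.05 rad/s and distance of each of compound_cake, tin, felt_wheel, brush, screwdriver, compound_bar, ring_mandrel, spray_jar from where it was at the start of the episode below 0.03 m); the robot touches nothing.
It fails at once if the switch is turned on while the shield is up (value of joint switch above 0.25 rad and value of joint shield below 0.65 rad).
It fails at once if the hood, its shield, latch or switch is forced: the robot bears on it with more than 45 N (contact force between the arm and hood above 45 N).
It fails at once if a loose thing is lifted, carried or pushed more than 30 mm (distance of any of compound_cake, tin, felt_wheel, brush, screwdriver, compound_bar, ring_mandrel, spray_jar from where it was at the start of the episode above 0.03 m).
It also fails if it takes over 45 s, if anything falls off the work surface, if the arm or the gripper's body presses on something with over 40 N, if the wrist force passes 120 N, or if a joint passes its speed limit or range.

## Working session

There is one attempt and no reset: what is moved stays moved. The work goes in short steps, Python scripts to look and compute and a tool call to move; the robot and the scene stay as the last step left them, time stands still between calls to the robot, and variables do not carry over. Pictures are saved under pics/ and viewed, at most 10 in all, crops included, and the job is handed in when it is done.

Besides the shell and the picture viewer there is one more tool, called after "Emit:" as a command line: name --pt "numbers of a row" for each row, then --argument value for the rest. step_arm: Moves the arm, as the interface text tells. Its arguments: {"type":"object","properties":{"motion":{"type":"array","items":{"type":"array","items":{"type":"number"}}},"force":{"type":"number"}},"required":["motion"]}

```bash
mkdir -p pics; ls; cat > h.py <<'E'
import numpy as np, cv2
from workcell import bot
from scipy.spatial.transform import Rotation as R
def pts(name, depth):
    c=bot.calibration(name); K=np.array(c["mtx"]); k1=c["k1"]
    h,w=depth.shape
    v,u=np.mgrid[0:h,0:w].astype(float)
    p=cv2.undistortPoints(np.stack([u.ravel(),v.ravel()],1)[:,None],K,np.array([k1,0,0,0.]))[:,0]
    d=depth.ravel()
    P=np.stack([p[:,0]*d,-p[:,1]*d,-d],1)
    if "origin" in c:
        o=np.array(c["orientation"]); M=o if o.shape==(3,3) else R.from_rotvec(o).as_matrix()
        W=P@M.T+np.array(c["origin"])
    else:
        s=bot.read_state(); T=np.array(c["T_tool_cam"]); P=P@T[:3,:3].T+T[:3,3]
        W=P@R.from_rotvec(s["tcp_rot"]).as_matrix().T+np.array(s["tool_pos"])
    W[d==0]=np.nan
    return W.reshape(h,w,3)
E
python3 - <<'E'
from h import *
s=bot.read_state();print(s)
im=[]
for n in("top","side"):
    a,d=bot.read_camera(n); np.save(n+"_d.npy",d); np.save(n+"_a.npy",a); np.save(n+"_p.npy",pts(n,d)); cv2.imwrite(f"pics/{n}0.png",cv2.resize(a[...,::-1],(768,576)))
    c=bot.calibration(n);print(n,c)
    W=np.load(n+"_p.npy"); print((d>0).mean()); 
    for lo,hi in((.30,.32),(.32,.345),(.345,.36)):
        m=(W[...,2]>lo)&(W[...,2]<hi); print(lo,m.sum(), np.nanmin(W[m],0) if m.any() else '', np.nanmax(W[m],0) if m.any() else '')
E
```

```text
pics
{'time': 0.0, 'q': array([-1.16189265e+00,  2.64789321e-01,  1.60538753e+00, -6.23284329e-06,
        1.27367384e+00, -3.68742224e-02]), 'joint_vel': array([ 0.0009838 ,  0.00033226, -0.00103834, -0.00100163,  0.0017131 ,
       -0.0007994 ]), 'joint_torque': array([ 1.48213308e-03, -5.15093994e+01, -3.67321730e+01,  1.15986209e-04,
        1.26617239e-02, -1.61000173e-05]), 'tool_pos': array([ 0.29075477, -0.60836021,  0.22993033]), 'tcp_rot': array([-3.06171502e+00, -6.93955373e-01,  6.64706243e-04]), 'wrist_force': array([0.64221206, 0.08584214, 0.01357669]), 'torque': array([0.02143827, 0.01529554, 0.02409581]), 'grip_force': 0.0, 'width': 1.0042879057185792}
top {'mtx': array([[390.63952649,   0.        , 261.52946485],
       [  0.        , 390.63952649, 190.21785117],
       [  0.        ,   0.        ,   1.        ]]), 'k1': -0.08749062663738266, 'origin': array([0.42469386, 0.04196056, 1.51845747]), 'orientation': array([ 0.08791205, -0.10685565, -1.55620645])}
0.9961039225260416
0.3 4998 [ 0.00186448 -0.66645507  0.30001129] [0.68127718 0.61123794 0.31998811]
0.32 1073 [-0.0038385  -0.66471294  0.32001023] [0.67740185 0.46706187 0.34498376]
0.345 287 [ 0.00859166 -0.66372241  0.34503039] [0.5141876  0.48997209 0.35977047]
side {'mtx': array([[450.47049391,   0.        , 260.69321134],
       [  0.        , 450.47049391, 195.35767414],
       [  0.        ,   0.        ,   1.        ]]), 'k1': -0.09707432370704161, 'origin': array([-0.22664651, -1.17888729,  1.04138003]), 'orientation': array([ 1.01414551, -0.29884218, -0.54831454])}
0.9959208170572916
0.3 3005 [-0.11198249 -0.67876855  0.30000761] [1.54787697 2.40535395 0.31999622]
0.32 3696 [-0.10899667 -0.67633621  0.32000221] [1.54988827 2.41196342 0.34498489]
0.345 1526 [-0.02083089 -0.67396361  0.34500711] [1.54470668 2.41247693 0.35999155]
```

View pics/top0.png

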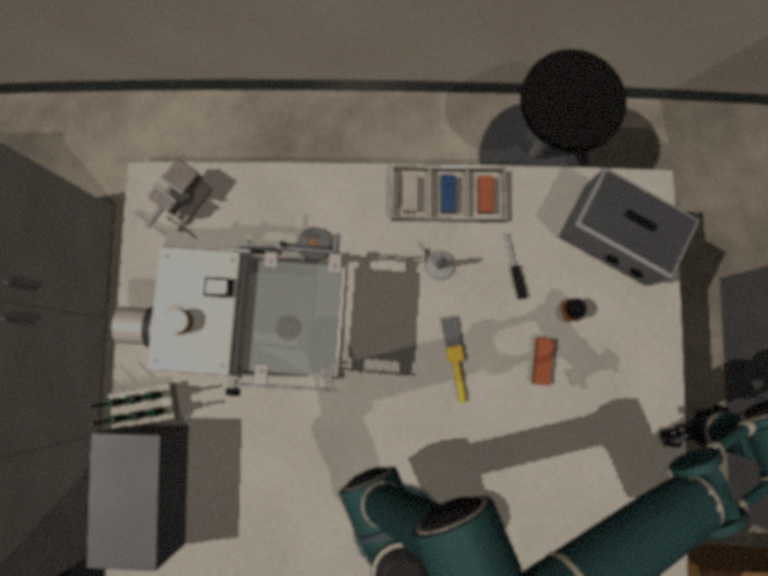

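View pics/side0.png

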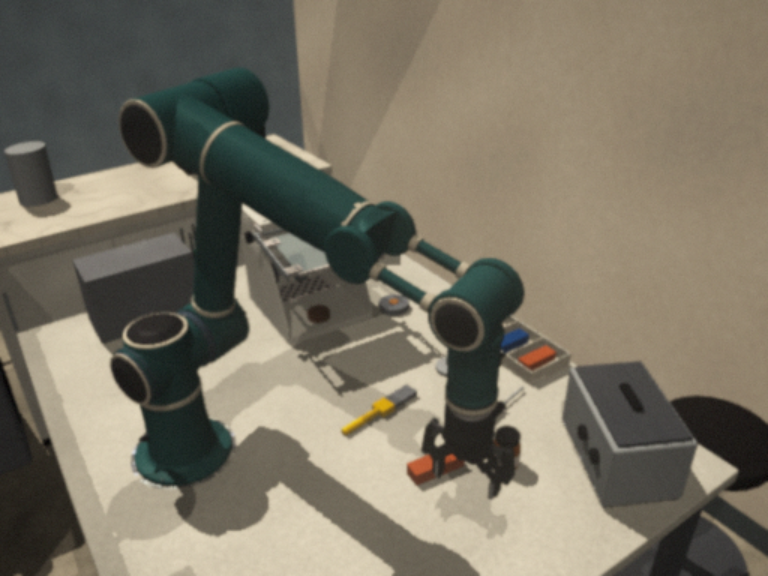

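The top view shows the hood roof at about (195,310), the switch at (218,287), the tin at (175,322) and the shield at (295,315). The open front faces right (world -y). The thumb bar is near (335,250), with the felt wheel below it at (315,240). The side view is partly blocked by the arm.

```bash
python3 - <<'E'
from h import *
W=np.load("top_p.npy");a=np.load("top_a.npy")
sub=(slice(140,290),slice(60,260))
cv2.imwrite("pics/crop1.png",cv2.resize(a[140,None] if 0 else a[140:270,85:255][...,::-1],None,fx=4.6,fy=4.6,interpolation=cv2.INTER_CUBIC))
w=W[155:260,90:165].reshape(-1,3)
m=(w[:,2]>.295)&(w[:,2]<.325)
r=w[m]; print("roof",m.sum(),np.median(r[:,2])); rect=cv2.minAreaRect(r[:,:2].astype(np.float32)); print(rect)
img=a[140:270,85:255]
# white roof by colour+height
M=np.zeros(a.shape[:2],np.uint8); M[155:260,90:165]=((W[155:260,90:165,2]>.295)&(W[155:260,90:165,2]<.325))*255
M=cv2.morphologyEx(M,cv2.MORPH_OPEN,np.ones((5,5)))
print(cv2.minAreaRect(W[M>0][:,:2].astype(np.float32)))
np.set_printoptions(linewidth=220,precision=0,suppress=True)
print("z mm cols 215..235 rows 155..180"); print((W[156:178,190:236:2,2]*1000))
print("switch");print((W[184:200,132:158:2,2]*1000))
for u,v in((228,168),(146,191)): print(u,v,W[v,u]*1000)
E
```

```text
roof 4444 0.3105492726863862
((0.5145308971405029, 0.4543129801750183), (0.23345932364463806, 0.31297311186790466), 89.85394287109375)
((0.5196027159690857, 0.45401155948638916), (0.20162023603916168, 0.26933497190475464), 87.3624267578125)
z mm cols 215..235 rows 155..180
[[ -3.   0.   4.  -3.  -5.  19.  19.  26.  27.  22.  23.  19.  29.  22.  21.   2. 320. 317.  -1.   0.   1.   5.  -3.]
 [ 11.  -1.  -5.   1.   2.  22.  26.  24.  24.  24.  16.  25.  17.  23.  18.   2. 312. 316. 310.  -3.  -2.   0.  -5.]
 [  1.   9.   2.  -2.  18.  19.  25.  23.  20.  20.  21.  25.  16.  22.  22.   4. 316. 317. 313.   5.  -2.  -1.   3.]
 [  5.   3.  -2.  -6.  24.  22.  28.  20.  17.  18.  19.  16.  23.  15.  21.  -0. 314. 318.  -3.  -3.   3.  -2.   3.]
 [ -4.  -3.  -1.  -3.  26.  16.  20.  20.  27.  27.  23.  26.  24.  22.  23.   7. 321. 320.  -2.  -3.  -1.   6.   3.]
 [272.   6.  -5.   1.  21.  20.  22.  19.  29.  25.  25.  22.  21.  27.  20.  18. 320. 316.  -0.  -0.   7.  -1.  -4.]
 [282. 285. 280.   1.  23.  18.  25.  25.  26.  24.  20.  23.  26.  24.  17.  22. 319. 316.   0.  -2.  -1.   3.   3.]

[... 2216 characters left out ...]
. 322. 326. 331. 334. 323. 317. 315.]
 [312. 312. 322. 329. 328. 324. 326. 329. 334. 330. 320. 315. 312.]
 [314. 312. 316. 327. 329. 327. 323. 330. 330. 335. 318. 318. 310.]
 [313. 307. 322. 325. 320. 328. 323. 327. 336. 331. 317. 320. 310.]
 [309. 312. 320. 324. 322. 324. 321. 325. 331. 333. 319. 321. 313.]
 [311. 311. 318. 325. 326. 328. 323. 326. 328. 336. 317. 320. 309.]
 [312. 313. 316. 318. 316. 318. 318. 324. 328. 330. 322. 320. 313.]
 [309. 313. 321. 320. 316. 319. 316. 322. 318. 321. 323. 317. 313.]
 [311. 306. 312. 311. 306. 310. 309. 313. 312. 317. 320. 321.  nan]
 [313. 307. 311. 311. 311. 310. 310. 308. 310. 311. 314. 310. 309.]]
228 168 [652. 137. 270.]
146 191 [566. 384. 329.]
```

View pics/crop1.png

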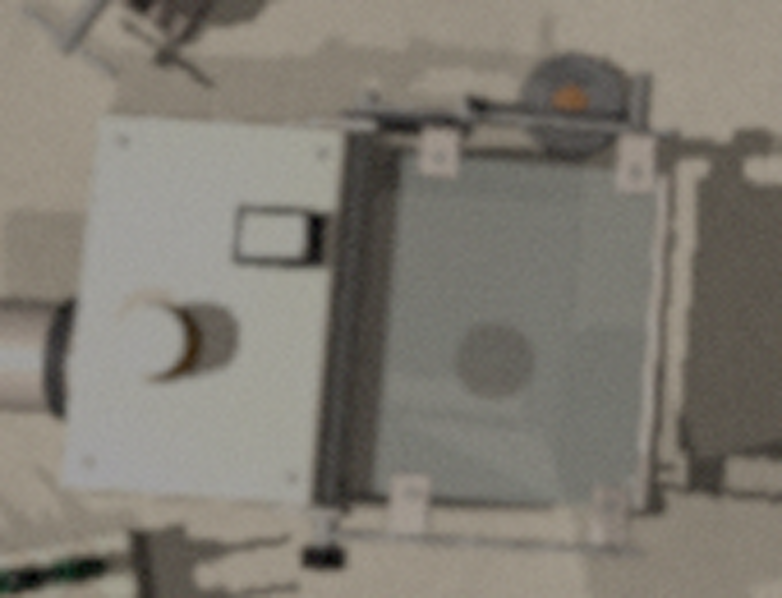

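The crop shows the thumb bar as a vertical grey bar at crop (640,100), i.e. raw (224,162). The switch is at crop (280,235), with its raised end at (300,237). The roof's front edge runs from (345,130) to (320,500).

```bash
cat >> h.py <<'E'
def ray(name,u,v,z):
    c=bot.calibration(name); K=np.array(c["mtx"])
    p=cv2.undistortPoints(np.array([[[u,v]]],float),K,np.array([c["k1"],0,0,0.]))[0,0]
    d=R.from_rotvec(c["orientation"]).as_matrix()@[p[0],-p[1],-1]; o=np.array(c["origin"])
    return o+d*(z-o[2])/d[2]
def rel(P):
    s=bot.read_state(); return R.from_rotvec(s["tcp_rot"]).as_matrix().T@(np.array(P)-s["tool_pos"])*100
E
python3 - <<'E'
from h import *
np.set_printoptions(precision=4,suppress=True)
W=np.load("top_p.npy")
b=W[150:172,216:232].reshape(-1,3); b=b[(b[:,2]>.305)&(b[:,2]<.33)]
print("bar",len(b),b.mean(0),np.median(b,0),cv2.minAreaRect(b[:,:2].astype(np.float32)))
M=((W[...,2]>.3)&(W[...,2]<.325)).astype(np.uint8); M[:, :90]=0;M[:,165:]=0;M[:155]=0;M[262:]=0
# front edge fit: last roof pixel per row
E=[]
for v in range(175,245):
    u=np.where(M[v])[0]; u=u[u<162]
    if len(u): E.append(W[v,u.max(),:2])
E=np.array(E); f=cv2.fitLine(E.astype(np.float32),cv2.DIST_HUBER,0,.01,.01).ravel(); print("front edge",f)
crop=lambda x,y,z: ray("top",85+x/4.6,140+y/4.6,z)
A,B=crop(345,130,.31),crop(316,505,.31); C,D=crop(105,118,.31),crop(65,487,.31); print("corners",A,B,C,D,np.linalg.norm(A-B))
print("switch frame", [crop(*p,.32) for p in((237,207),(330,210),(235,262),(325,265))])
s=W[184:200,132:160].reshape(-1,3); s=s[s[:,2]>.3165]; print("sw",cv2.minAreaRect(s[:,:2].astype(np.float32)), np.median(s,0))
print(R.from_rotvec(bot.read_state()["tcp_rot"]).as_matrix())
t=W[200:225,110:130].reshape(-1,3); t=t[t[:,2]>.34];print("tin",np.median(t,0))
E
```

```text
bar 54 [0.6626 0.148  0.3175] [0.6626 0.1472 0.3171] ((0.6621177196502686, 0.14688891172409058), (0.03831283375620842, 0.012677292339503765), 2.1673364639282227)
front edge [ 0.9984 -0.0569  0.5604  0.3522]
corners [0.6411 0.3487 0.31  ] [0.3867 0.3577 0.31  ] [0.6478 0.5167 0.31  ] [0.3952 0.5297 0.31  ] 0.25459266890995863
switch frame [array([0.5857, 0.4176, 0.32  ]), array([0.5844, 0.3539, 0.32  ]), array([0.5482, 0.4171, 0.32  ]), array([0.5471, 0.3557, 0.32  ])]
sw ((0.5669866800308228, 0.3965437710285187), (0.07555960863828659, 0.040189698338508606), 86.92195892333984) [0.566  0.3871 0.3247]
[[ 0.9023  0.4311 -0.0008]
 [ 0.4311 -0.9023  0.0019]
 [ 0.0001 -0.0021 -1.    ]]
tin [0.4934 0.4628 0.3505]
```

Emit:
step_arm --pt "0 0 0 -5 0" --pt "0 0 0 -10 0" --pt "0 0 0 -15 0" --pt "0 0 0 -17 0" --pt "0 66 -52 -17 -62" --pt "0 66 -52 -17 -62" --pt "0 66 -52 -17 -62" --pt "0 66 -52 -17 -62" --pt "0 66 -52 -17 -62" --pt "0 66 -52 -17 -62" --pt "0 66 -52 -17 -62" --pt "0 66 -52 -17 -62" --pt "0 66 -52 -17 -62" --pt "0 66 -52 -17 -62" --pt "0 66 -52 -17 -62" --pt "0 66 -52 -17 -62" --pt "0 66 -52 -17 -62" --pt "0 66 -52 -17 -62" --pt "0 66 -52 -17 -62" --pt "0 66 -52 -17 -62"

```text
time: 2.1
tool_pos: [0.6449, 0.1106, 0.4007]
tcp_rot: [-2.268, -2.173, 0.001]
wrist_force: [1.0, -0.8, -0.1]
width: 0.002
grip_force: 0.0
```

Emit:
step_arm --pt "0 4 1.5 0 0" --pt "0 4 1.5 0 0" --pt "0 4 1.5 0 0"

```text
time: 2.4
tool_pos: [0.6611, 0.1489, 0.3998]
tcp_rot: [-2.266, -2.175, 0.004]
wrist_force: [0.5, -0.4, -0.3]
width: -0.003
grip_force: 0.0
```

```bash
python3 - <<'E'
from h import *
np.set_printoptions(precision=4,suppress=True)
s=bot.read_state();print(s["tool_pos"],R.from_rotvec(s["tcp_rot"]).as_matrix())
a,d=bot.read_camera("wrist");W=pts("wrist",d);cv2.imwrite("pics/w1.png",a[...,::-1])
w=W.reshape(-1,3);m=(abs(w[:,0]-.6625)<.04)&(abs(w[:,1]-.1475)<.025)&(w[:,2]>.295)&(w[:,2]<.335);b=w[m]
print(m.sum(),np.median(b,0) if m.any() else'',cv2.minAreaRect(b[:,:2].astype(np.float32)) if m.any() else '')
E
```

```text
[0.6611 0.1489 0.3998] [[ 0.0408  0.9992 -0.0024]
 [ 0.9992 -0.0408 -0.001 ]
 [-0.0011 -0.0023 -1.    ]]
1139 [0.6641 0.1474 0.3192] ((0.664553165435791, 0.14604490995407104), (0.014168829657137394, 0.03980302810668945), 87.93616485595703)
```

View pics/w1.png

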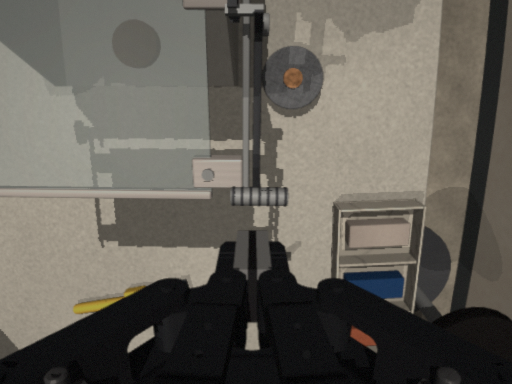

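Emit:
step_arm --pt "0 -0.3 0.4 3 0" --pt "0 -0.3 0.4 6 0" --pt "0 -0.3 0.4 7.5 0" --pt "0 -0.3 0.4 8 0" --pt "0 -0.3 0.4 8.5 0" --pt "0 -0.4 0.4 9 0" --pt "0 -0.5 0.4 9.5 0" --pt "0 -0.6 0.4 10 0" --pt "0 -0.7 0.4 10.5 0" --pt "0 -0.8 0.4 11 0" --pt "0 -0.8 0.4 11 0"

```text
time: 3.55
tool_pos: [0.6649, 0.1397, 0.2904]
tcp_rot: [-2.268, -2.173, 0.0]
wrist_force: [1.3, -1.4, 1.7]
width: 0.002
grip_force: 1.2
```

Emit:
step_arm --pt "0 0 0 0.3 0" --pt "0 0 0 0.5 0" --pt "0 0 0 0.7 0" --pt "0 0 0 0.7 0"

```text
time: 3.95
tool_pos: [0.6648, 0.1398, 0.2839]
tcp_rot: [-2.268, -2.173, 0.0]
wrist_force: [-0.3, -1.7, 3.3]
width: 0.001
grip_force: 1.2
```

```bash
python3 - <<'E'
from h import *
a,d=bot.read_camera("wrist");cv2.imwrite("pics/w2.png",a[...,::-1])
print(bot.read_state()["wrist_force"])
W=pts("wrist",d)
for v in (150,172): 
  print([ (W[v,u]*1000).round() for u in (200,220,232,238)])
E
```

```text
[-0.01004216 -1.72061007  2.06394188]
[array([599., 138.,   3.]), array([624., 137.,   3.]), array([657., 184., 273.]), array([646., 136.,   1.])]
[array([597., 110.,   4.]), array([622., 108.,   2.]), array([656., 173., 272.]), array([645., 107.,   1.])]
```

View pics/w2.png

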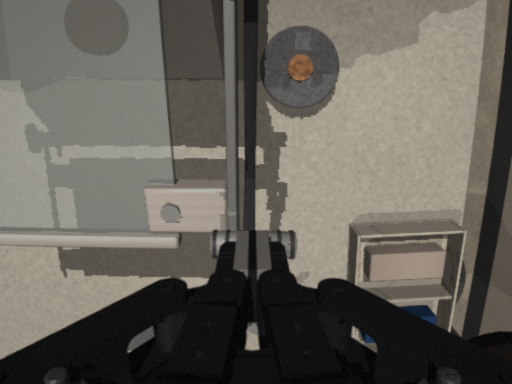

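Emit:
step_arm --pt "0 0 0 0.5 0" --pt "0 0.1 0 1 0" --pt "0 0.25 0 2 0" --pt "0 0.4 0 3 0" --pt "0 0.65 0 4 0" --pt "0 0.9 0 5 0" --pt "0 1.2 0 6 0" --pt "0 1.5 0 6.9 0" --pt "0 2 0 7.8 0" --pt "0 2.4 0 8.7 0" --pt "0 2.9 0 9.6 0" --pt "0 3.4 0 10.4 0" --pt "0 3.5 0 10.6 0" --pt "0 3.5 0 10.6 0"

```text
time: 5.4
tool_pos: [0.6662, 0.1754, 0.1777]
tcp_rot: [-2.268, -2.173, 0.0]
wrist_force: [-0.0, -0.4, 2.3]
width: 0.004
grip_force: 1.1
```

Emit:
step_arm --pt "0 0.2 0 0.2 0" --pt "0 0.3 0 0.4 0" --pt "0 0.4 0 0.6 0" --pt "0 0.4 0 0.7 0" --pt "0 0.4 0 0.7 0"

```text
time: 5.9
tool_pos: [0.6666, 0.1798, 0.1718]
tcp_rot: [-2.268, -2.173, -0.002]
wrist_force: [-1.5, 1.9, 4.9]
width: 0.002
grip_force: 2.3
```

Emit:
step_arm --pt "0 0.1 0 0.15 0" --pt "0 0.15 0 0.3 0" --pt "0 0.2 0 0.4 0" --pt "0 0.2 0 0.4 0"

```text
time: 6.3
tool_pos: [0.6669, 0.1807, 0.1703]
tcp_rot: [2.268, 2.173, 0.002]
wrist_force: [-4.9, -2.4, 13.8]
width: -0.002
grip_force: 6.8
```

Emit:
step_arm --pt "0 -0.3 0 -1 0" --pt "0 -0.8 0 -2 0" --pt "0 -1.3 0 -3 0" --pt "0 -1.3 0 -6 0" --pt "0 -1.3 0 -11 0" --pt "0 -1.3 0 -16 0" --pt "0 -1.3 0 -21 0" --pt "0 -1.3 0 -23 0" --pt "0 -1.3 0 -23 0"

```text
time: 7.2
tool_pos: [0.6676, 0.1676, 0.4031]
tcp_rot: [2.266, 2.17, 0.012]
wrist_force: [1.1, 0.8, 0.0]
width: 0.004
grip_force: 0.0
```

```bash
python3 - <<'E'
from h import *
np.set_printoptions(precision=4,suppress=True)
s=bot.read_state();print(s["tool_pos"],s["wrist_force"],R.from_rotvec(s["tcp_rot"]).as_matrix())
a,d=bot.read_camera("wrist");cv2.imwrite("pics/w3.png",a[...,::-1]);w=pts("wrist",d).reshape(-1,3)
m=(abs(w[:,0]-.664)<.03)&(abs(w[:,1]-.170)<.035)&(w[:,2]>.13)&(w[:,2]<.28);b=w[m]
z=np.percentile(b[:,2],95) if m.any() else 0; t=b[b[:,2]>z-.012]; print(m.sum(),z,np.median(t,0),"expect bar axis y .167 top z .201")
a,d=bot.read_camera("top");W=pts("top",d)
t=W[150:172,190:232].reshape(-1,3);t=t[(t[:,2]>.15)&(t[:,2]<.3)]; print(len(t),np.median(t,0))
cv2.imwrite("pics/t3.png",cv2.resize(a[140:270,85:255][...,::-1],None,fx=4.6,fy=4.6))
print("switch rel",rel([.566,.368,.337]))
E
```

```text
[0.6676 0.1676 0.4031] [1.0502 0.7586 0.0348] [[ 0.0432  0.999   0.0086]
 [ 0.9991 -0.0433  0.0016]
 [ 0.002   0.0085 -1.    ]]
1010 0.19928594777797484 [0.6632 0.1675 0.1977] expect bar axis y .167 top z .201
115 [0.6623 0.2374 0.2012]
switch rel [ 19.613  -10.8444   5.962 ]
```

View pics/w3.png

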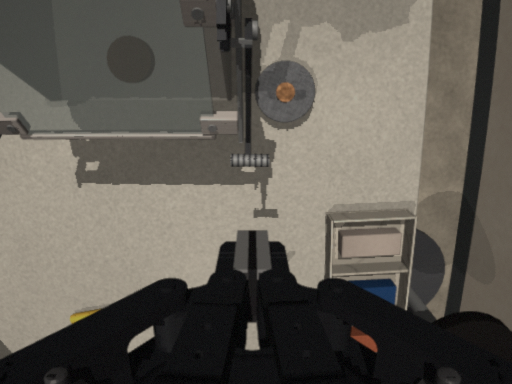

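The bar has sprung back and sits at (250,160). Its measured position matches the shield at 0.75 with the latch at 0, so I'll go to the switch.

Emit:
step_arm --pt "0 4 -4 0 0" --pt "0 7 -8 0 0" --pt "0 11 -10.8 0 0" --pt "0 13 -10.8 0 0" --pt "0 13 -10.8 0 0" --pt "0 13 -10.8 0 0"

```text
time: 7.9
tool_pos: [0.5628, 0.302, 0.394]
tcp_rot: [-2.266, -2.174, 0.008]
wrist_force: [0.0, -0.5, -0.1]
width: -0.003
grip_force: 0.0
```

```bash
python3 - <<'E'
from h import *
np.set_printoptions(precision=4,suppress=True)
s=bot.read_state();print(s["tool_pos"])
a,d=bot.read_camera("wrist");cv2.imwrite("pics/w4.png",a[...,::-1]);w=pts("wrist",d).reshape(-1,3)
m=(abs(w[:,0]-.566)<.035)&(abs(w[:,1]-.386)<.045)&(w[:,2]>.316)&(w[:,2]<.345);b=w[m]
print(m.sum(),cv2.minAreaRect(b[:,:2].astype(np.float32)))
for y in np.arange(.345,.425,.005):
  k=b[(abs(b[:,1]-y)<.0025)&(abs(b[:,0]-.566)<.01)]; print(round(y,3),len(k),np.median(k[:,2]) if len(k) else '')
print(rel([.566,.368,.337]))
E
```

```text
[0.5628 0.302  0.394 ]
6710 ((0.5703316330909729, 0.3879886269569397), (0.06036287173628807, 0.039833683520555496), 86.55875396728516)
0.345 0 
0.35 0 
0.355 0 
0.36 218 0.3197396835469208
0.365 252 0.3208398889018358
0.37 309 0.334675221992319
0.375 304 0.33281845559579026
0.38 306 0.33083190351109704
0.385 299 0.3288051481312726
0.39 304 0.32731302958794106
0.395 323 0.3273800909408065
0.4 314 0.327430379922977
0.405 320 0.3274446177596283
0.41 286 0.3275732812556534
0.415 249 0.3200088456437058
0.42 37 0.31853784480128017
0.425 0 
[ 6.6805 -0.0015  5.7444]
```

View pics/w4.png

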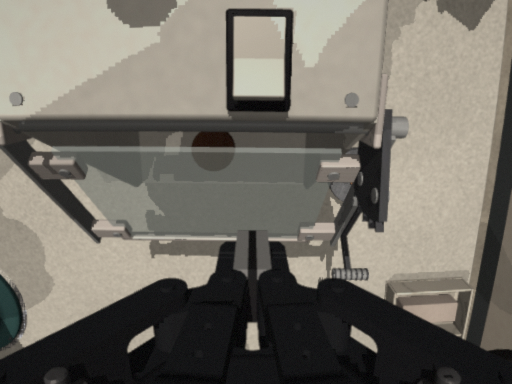

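The switch frame is centred at (259,60) in the picture, with the rocker's raised end at (259,95) near the front edge. That puts the press point at about (0.569, 0.371, 0.335).

Emit:
step_arm --pt "0 3.5 0.2 0 0" --pt "0 6.9 0.3 0 0" --pt "0 6.9 0.3 1 0" --pt "0 6.9 0.3 3 0" --pt "0 6.9 0.3 4.5 0" --pt "0 6.9 0.3 5 0" --pt "0 6.9 0.3 5 0" --pt "0 6.9 0.3 5 0"

```text
time: 8.75
tool_pos: [0.5701, 0.3705, 0.3478]
tcp_rot: [2.269, 2.172, 0.001]
wrist_force: [-0.5, -0.2, -0.1]
width: -0.003
grip_force: 0.0
```

Emit:
step_arm --pt "0 0 0 0.6 0" --pt "0 0 0 1.1 0" --pt "0 0 0 1.3 0" --pt "0 0 0 1.5 0" --pt "0 0 0 1.7 0" --pt "0 0 0 1.9 0" --pt "0 0 0 2.0 0" --pt "0 0 0 2.0 0"

```text
time: 9.55
tool_pos: [0.57, 0.3707, 0.3278]
tcp_rot: [2.268, 2.172, 0.001]
wrist_force: [-0.1, -3.4, 3.7]
width: -0.001
grip_force: 1.9
```

Emit:
step_arm --pt "0 0 0 0.1 0" --pt "0 0 0 0.2 0" --pt "0 0 0 0.3 0" --pt "0 0 0 0.3 0"

```text
time: 9.95
tool_pos: [0.57, 0.371, 0.3255]
tcp_rot: [2.268, 2.173, 0.002]
wrist_force: [-1.3, -3.8, 6.9]
width: -0.004
grip_force: 3.5
```

Emit:
step_arm --pt "0 0 0 0.1 0" --pt "0 0 0 0.2 0" --pt "0 0 0 0.3 0" --pt "0 0 0 0.3 0"

```text
time: 10.35
tool_pos: [0.5701, 0.371, 0.3253]
tcp_rot: [2.268, 2.172, 0.005]
wrist_force: [-4.7, -6.1, 15.0]
width: -0.004
grip_force: 7.4
```

The force rose to 15 N with no further travel, so the rocker is on its stop. I'll back off and verify.

Emit:
step_arm --pt "0 0 0 -1 0" --pt "0 0 0 -3 0" --pt "0 0 0 -6 0" --pt "0 0 0 -9 0" --pt "0 -5 0 -9 0" --pt "0 -9 0 -9 0" --pt "0 -9 0 -9 0" --pt "0 -9 0 -9 0"

```text
time: 11.15
tool_pos: [0.5658, 0.2812, 0.4107]
tcp_rot: [-2.269, -2.171, -0.001]
wrist_force: [-0.9, 0.4, 0.5]
width: 0.003
grip_force: 0.0
```

```bash
python3 - <<'E'
from h import *
np.set_printoptions(precision=4,suppress=True)
s=bot.read_state();print(s["tool_pos"],s["wrist_force"])
a,d=bot.read_camera("wrist");cv2.imwrite("pics/w5.png",a[...,::-1]);w=pts("wrist",d).reshape(-1,3)
for y in np.arange(.36,.42,.006):
  k=w[(abs(w[:,1]-y)<.0025)&(abs(w[:,0]-.569)<.008)&(w[:,2]>.3)&(w[:,2]<.35)]; print(round(y,3),len(k),np.median(k[:,2]) if len(k) else '')
m=(abs(w[:,0]-.664)<.03)&(abs(w[:,1]-.170)<.02)&(w[:,2]>.15)&(w[:,2]<.28);b=w[m];print(m.sum(),np.median(b,0))
E
```

```text
[0.5658 0.2812 0.4107] [-0.856   0.3518  0.5119]
0.36 192 0.3183979222410571
0.366 220 0.3263760808604822
0.372 207 0.32656850391336933
0.378 220 0.32665596459269763
0.384 220 0.3265615353117899
0.39 239 0.32717495286140186
0.396 246 0.32963808684419804
0.402 222 0.3320110824074715
0.408 0 
0.414 0 
575 [0.663  0.1717 0.1994]
```

View pics/w5.png

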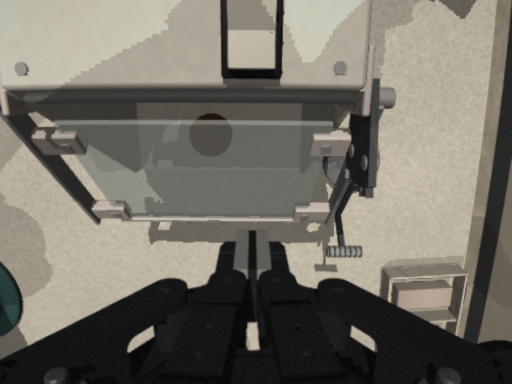

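The rocker is flipped: its front end is level at 0.3265 m and its back end is now raised. The shield is down with the bar sprung up at (345,252), and nothing is touching the robot.

```bash
python3 -c "
from workcell import bot
print(bot.finish_job())"
```

```text
the job is handed in; nothing more can be done
None
```

The job is handed in: the shield is down at its lower stop with the pawl in the last tooth, the switch was turned on after that, and none of the loose things was touched; the hand-in call returned no verdict.

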